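# Load a bottle in the shaker and bolt its sprung gate

### The arm

A 6-joint arm with a two-finger parallel gripper is mounted at the origin on a cart in front of the work surface, level with it; the furniture and walls round the work are solid. World frame = base frame: x ahead of the robot, y to its left, z up, the work surface at z = 0. Lengths are in mm, angles in rad, forces in N, time in s.
With the tool pointing down it reaches from about 275 to 1000 mm from the base axis. Payload 8.4 kg.
Tool frame: the origin (TCP) lies midway between the tips of the shut fingers; the grasp point (between the pads) lies 19 mm behind it; z points along the fingers, y is the line along which they close (so a half turn about z gives the same grasp; the last joint's range is limited). The gripper opens to 85 mm and grips with 20 to 120 N. Pads are 22 mm wide; open, the fingers measure 114 mm over their backs; the gripper's body (76 mm by 85 mm) begins 54 mm behind the grasp point. The pads swing forward as they close: fully open they stand 13 mm farther back than shut.
Start: joints at [1.289, 0.353, 1.633, -0, 1.155, -0.002], TCP at [172.601, 600.697, 194.381] pointing down, gripper open.
Joint ranges: [-2.63, 2.63], [-0.92, 2.1], [0.06, 2.66], [-1.3, 4.44], [0, 2.69], [-3.02, 3.02]. Speed limits (rad/s): [2.22, 2.22, 2.79, 3.14, 3.14, 3.14].

### API

Orientations are given as [roll, pitch, yaw] about the fixed x, y, z axes, in that order (R = Rz(yaw) Ry(pitch) Rx(roll)).
In Python, from rig import monitor, imaging, r gives the robot as it stands.
- The arm moves only by the tool drive_tool, never from a script. Its argument "plan" is a list of rows, each an object of numbers: "x", "y", "z": the shift along the tool's x, y, z in units of 50 mm (1.0 is 50 mm); "ax", "ay", "az": the turn, a rotation vector about the tool's x, y, z in units of 6 degrees (1.0 is 6 degrees); "hand": the finger opening in mm, from 0 to 85.4. In form: [{"x": .., "y": .., "z": .., "ax": .., "ay": .., "az": .., "hand": ..}, ...]. A call has 1 to 8 rows; each row is the pose to reach, as a shift and turn from the pose commanded when the call began, along the tool's axes at that moment; what a row does not reach only later rows make up. A row lasts 1/10 s, in which the tool goes at most 50 mm and 8.59 degrees, less where a joint would pass 70% of its speed; a pose out of reach is approached as far as the arm can. A call with a gripper value outside its range is refused whole. The fingers move at their own pace and stop on an object; "grip_force" is the grip in N (left out, the last holds). Time passes only in rows, so rows that repeat a pose let the fingers close. It gives the time, the measured TCP pose, the force, the opening and the grip force at its end, in the units of the state.
- monitor.sense(): the state, without advancing time (a new reading comes with each control period).
- imaging.grab_frame(name): name is "scene" or "top" or "wrist"; returns the picture (384x512x3 uint8, red, green, blue); there is no depth.
- imaging.camera_info(name): a dict with "mtx" (3x3 intrinsics, pixels), "R" (3x3) and "t" (3): a world point X has camera coordinates R X + t. Camera axes: x right, y down, z forward; pixel columns grow to the right and rows downward; lengths in mm; the calibration is good to about 2 mm. The wrist camera is an equidistant fisheye: a pixel r from the principal point sees the ray r / f radians off the axis. A picture is of the moment at which its call begins: read the wrist's pose just before it. camera_info takes no time and is no camera call; for the wrist camera it gives the pose at the moment of the call.
- r.sign_off(): hands the job in; it is judged then, once.
The state is a dict: "clock": time; "qpos": joint angles; "qvel": joint speeds; "joint_efforts": joint torques, N m; "eef_pos": TCP position; "tcp_rot": TCP orientation; "contact_force": force on the tool from outside, world axes, zero at the start; "wrist_torque": the same for the moment, N m; "opening": opening from 0.0 (shut) to 1.0 (fully open); "grasp_force": force on a finger pad.
Only numpy, scipy, OpenCV 4.12 (cv2) and the standard library are available. Lean on these libraries where they do the work, as an engineer would, in place of code of your own. Each camera call takes 0.05 s, during which the arm holds its last target. There are 200 camera calls.

### The job

Load the bottle shaker: stand the small white capped bottle upright in the shaker's bay while the gate is still open, and let go of it. Then take the red knob, swing the blue spring-loaded gate across the bay until its bolt has passed the yellow keeper lip, and, holding it there against the spring, push the bolt fully down behind the lip so that the gate stays shut when you let go. Do not tip the bottle, and leave the other bottle and everything else standing where it is.

Things in the scene. Friction and masses are not known exactly. Their poses are not given: they have to be found in the camera images.
- bottle_mid (a point): Centre (half-way up) of the small plain white storage bottle with a narrow white cap: round, 50 mm diameter, 124 mm tall in all; the body keeps nearly its full width to about 90 mm height, the cap (29 mm diameter) is the top 16 mm. About 0.1 kg. Stands upright at the start. Its z axis points up the bottle; this point is 62 mm above its base.
- rinse_mid (a point): A bystander: the larger white storage bottle, 66 mm diameter, 143 mm tall; this point is 70 mm above its base. It and the small bottle stand near each other on the left of the table and may have changed places. Not to be moved.
- tape_roll: A bystander: yellow tape roll lying flat, 70 mm diameter, 19 mm high; origin under its centre. Not to be moved.
- beaker: A bystander: small clear beaker, 50 mm diameter, 60 mm tall; origin under its centre. Not to be moved.
- cream_jar: A bystander: white lidded jar, 77 mm diameter, 91 mm tall, near the microwave; origin under its centre. Not to be moved.
- shaker: The bottle shaker, fixed to the table right of the balance: a white housing 137 x 157 mm, top 48 mm above the table, with an open-fronted bay on it. Origin on the table under the centre of the bay; its +z is up, -x is its open front (control panel side), and +x is its back. Between it and the bottles stands the balance with a vial box on it, 145 mm high in all.
- bay_floor (a point): Centre of the bay's floor (black mat 52 mm above the table); axes as the shaker's. The bay is 84 mm wide (y), with thin aluminium walls at the sides and back (inner faces 42 mm from this point), 38 mm high above the floor; the front (-x) is open. The shut gate's inner face is 50 mm in front of this point, up to 7 mm nearer at its stop.
- gate_hinge (a point): Point on the gate's vertical hinge axis, at mid-height of the bar, 115 mm above the table. The post ends at 128 mm; the bar is 16 mm high, top at 123 mm (the block round the bolt: 125 mm). The torsion spring always pulls the gate open: about 0.25 N m at 0, rising to 0.75 N m at the stop, i.e. 2 to 6.5 N at the knob.
- gate (a joint): Angle of the blue gate bar about its vertical hinge, rad. 0 = fully open, where the spring holds it (the bar points forward and sideways from the shaker's front); grows as the bar swings across the bay, clockwise seen from above. 0.87 = straight across (along the shaker's +y from the hinge): the bolt just clears the lip's inner face. Stop at 0.98.
- bolt (a joint): How far the bolt is pushed down, m: 0 = up (start), 0.018 = fully down. Slides vertically in the gate's free end; friction of about 3 N keeps it where it is left. Up, its tip is 4 mm above the keeper lip; fully down, 14 mm below the lip's top, so it must be past the lip before it goes down.
- knob_mid (a point): Centre of the red knob on top of the bolt: a vertical cylinder, 22 mm diameter, 35 mm tall, turning freely about its axis, 115 mm from the gate's hinge axis. This point is 162.5 mm above the table with the bolt up, 144.5 mm with it down. Below the knob only an 8 mm rod runs on, 20 mm (bolt up) to the top of the gate's block.
- keeper_slot (a point): Where the bolt's axis is when the gate is shut and latched (gate 0.87), at the height of the lip's top, 98 mm above the table; axes as the shaker's, 115 mm along +y from the hinge. The yellow keeper lip is an upright plate 5 mm thick, 26 mm wide, its inner face 4 mm in front (-x) of this point; the bolt goes down behind it.
Not all that is in view belongs to the job. Leave any green look-alike of the part that bears bottle_mid alone.

How it is judged (in metres and radians):
On the way, in this order (a step that is already met when the one before it is completed fails the run):
1. the small bottle stands upright in the bay, let go, while the gate is still open (below 0.3 rad) (x of bottle_mid in the frame of bay_floor between -0.032 and 0.028 m and y of bottle_mid in the frame of bay_floor between -0.028 and 0.028 m and z of bottle_mid in the frame of bay_floor between 0.05 and 0.07 m and angle between bottle_mid's own z axis and vertical below 0.12 rad and value of joint gate below 0.3 rad and contact force between the fingers and hdpe_bottle below 0.1 N), for 0.2 s.
2. the gate is wound past the keeper lip (beyond 0.85 rad) with the bolt still up (less than 7 mm down) (value of joint gate above 0.85 rad and value of joint bolt below 0.007 m), for 0.05 s.
At the end, for the whole second after the job is handed in: The small bottle stands upright (within 0.12 rad) on the bay floor, its axis inside the bay (-32 to +28 mm along the shaker's x and within 28 mm along its y from the bay's centre); the gate stays shut by its bolt (gate above 0.82 rad, bolt at least 14 mm down) with all at rest (x of bottle_mid in the frame of bay_floor between -0.032 and 0.028 m and y of bottle_mid in the frame of bay_floor between -0.028 and 0.028 m and z of bottle_mid in the frame of bay_floor between 0.05 and 0.07 m and angle between bottle_mid's own z axis and vertical below 0.12 rad and value of joint gate above 0.82 rad and value of joint bolt above 0.014 m and linear speed of hdpe_bottle below 0.02 m/s and velocity of joint gate between -0.05 and 0.05 rad/s); the robot touches nothing.
It fails at once if the small bottle is tipped by more than 0.6 rad (angle between bottle_mid's own z axis and vertical above 0.6 rad).
It fails at once if a bystander (larger bottle, tape roll, beaker, jar) is moved by more than 25 mm (distance of any of rinse_mid, tape_roll, beaker, cream_jar from where it was at the start of the episode above 0.025 m).
It also fails if it takes over 58 s, if anything falls off the work surface, if the arm or the gripper's body presses on something with over 40 N, if the wrist force passes 120 N, or if a joint passes its speed limit or range.

## Working session

There is one attempt and no reset: what is moved stays moved. The work goes in short steps, Python scripts to look and compute and a tool call to move; the robot and the scene stay as the last step left them, time stands still between calls to the robot, and variables do not carry over. Pictures are saved under pics/ and viewed, at most 10 in all, crops included, and the job is handed in when it is done.

Besides the shell and the picture viewer there is one more tool, called after ">>>" as a command line: name --argument value ..., lists and objects as JSON in quotes. drive_tool: Moves the arm, as the interface text tells. Its arguments: {"type":"object","properties":{"plan":{"type":"array","items":{"type":"object","properties":{"x":{"type":"number"},"y":{"type":"number"},"z":{"type":"number"},"ax":{"type":"number"},"ay":{"type":"number"},"az":{"type":"number"},"hand":{"type":"number"}}}},"grip_force":{"type":"number"}},"required":["plan"]}

```bash
mkdir -p pics; ls
cat > h.py <<'E'
from rig import monitor, imaging, r
import numpy as np, cv2
from scipy.spatial.transform import Rotation as Ro
def ray(ci,u,v,fish=False):
    K,R,t=[np.array(ci[k],float) for k in("mtx","R","t")]
    a=(u-K[0,2])/K[0,0]; b=(v-K[1,2])/K[1,1]
    if fish:
        th=np.hypot(a,b); s=np.sin(th)/max(th,1e-9); d=np.array([a*s,b*s,np.cos(th)])
    else: d=np.array([a,b,1.])
    d=R.T@d; return -R.T@t, d/np.linalg.norm(d)
def plane(ci,u,v,z,fish=False):
    o,d=ray(ci,u,v,fish); return o+d*(z-o[2])/d[2]
def two(a,b):
    (o1,d1),(o2,d2)=a,b
    s=np.linalg.lstsq(np.c_[d1,-d2],o2-o1,rcond=None)[0]
    p,q=o1+s[0]*d1,o2+s[1]*d2
    return (p+q)/2,np.linalg.norm(p-q)
E
python3 - <<'E'
from h import *
print(monitor.sense())
ims=[]
for n in("scene","top"):
    ci=imaging.camera_info(n); print(n,np.array(ci["mtx"]).round(1).tolist(),(-np.array(ci["R"]).T@np.array(ci["t"])).round())
    im=imaging.grab_frame(n)[:,:,::-1]; cv2.imwrite(f"pics/{n}0.png",im)
    cv2.imwrite(f"pics/{n}0b.png",cv2.resize(im,(800,600),interpolation=cv2.INTER_CUBIC))
E
```

```text
pics
{'clock': 0.0, 'qpos': array([ 1.28859834e+00,  3.53675586e-01,  1.63416302e+00, -1.16981081e-05,
        1.15520073e+00, -2.38771902e-03]), 'qvel': array([-0.0012984 , -0.00106925,  0.00196472, -0.00097044, -0.00142996,
       -0.0016139 ]), 'joint_efforts': array([ 3.16533449e-03, -6.05267000e+01, -3.42073345e+01,  3.25371839e-04,
        9.30694048e-03, -3.93612993e-05]), 'eef_pos': array([172.45201382, 600.16631466, 193.63222939]), 'tcp_rot': array([-3.14014595e+00,  7.24117976e-06,  2.86178713e+00]), 'contact_force': array([-0.68517223,  0.05276448, -0.19711769]), 'wrist_torque': array([-0.02683119, -0.00281078, -0.01303784]), 'grasp_force': 0.0, 'opening': 0.9983712185444713}
scene [[475.9, 0.0, 250.2], [0.0, 475.9, 188.0], [0.0, 0.0, 1.0]] [-533. -936.  759.]
top [[472.3, 0.0, 259.1], [0.0, 472.3, 189.6], [0.0, 0.0, 1.0]] [ 367.   64. 1787.]
```

View pics/scene0b.png

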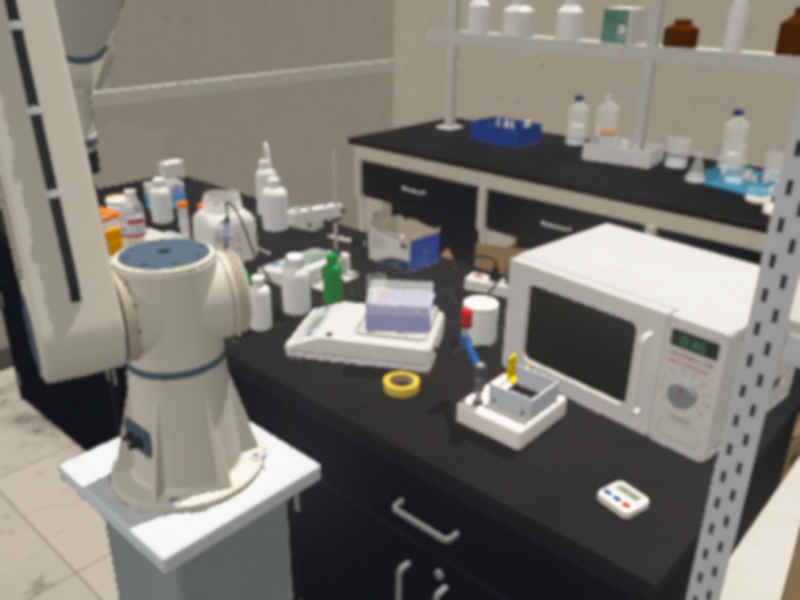

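View pics/top0b.png

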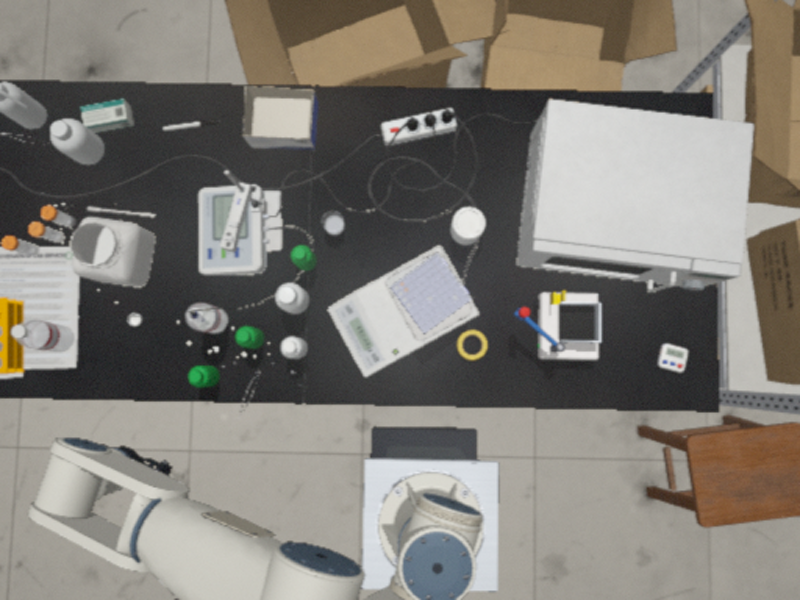

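The scene view shows two white bottles, at (262,302) narrow-capped, nearer the robot and smaller, and (296,282), larger. In the top view they are at (293,347) and (291,297). Green look-alikes are at (250,336), (203,376) and (303,257) top, to be ignored. The shaker is at (570,327), the red knob at (523,312) and the yellow keeper at (558,297). My choice is the nearer one at (293,347); the next close crop checks it.

Run:
```python
from h import *
s=cv2.imread("pics/scene0.png"); t=cv2.imread("pics/top0.png")
def crop(im,x0,y0,w,h,k):
    c=cv2.resize(im[y0:y0+h,x0:x0+w],None,fx=k,fy=k,interpolation=cv2.INTER_NEAREST)
    for i in range(0,w,10):
        cv2.putText(c,str(x0+i),(i*k,8),0,.3,(0,255,255),1); cv2.line(c,(i*k,10),(i*k,14),(0,255,255),1)
    for j in range(10,h,10): cv2.putText(c,str(y0+j),(0,j*k+3),0,.3,(0,255,255),1)
    return c
A=crop(s,150,155,60,60,5); B=crop(t,165,170,60,60,5)
C=crop(s,280,190,90,95,5)[:,:]; D=crop(t,320,180,70,60,5)
cv2.imwrite("pics/c1.png",np.vstack([np.hstack([A,np.zeros((300,20,3),np.uint8),B,np.zeros((300,130,3),np.uint8)]),np.hstack([D,np.zeros((300,400,3),np.uint8)])])[:600,:750])
cv2.imwrite("pics/c2.png",C)
```

```text
(no output)
```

View pics/c1.png

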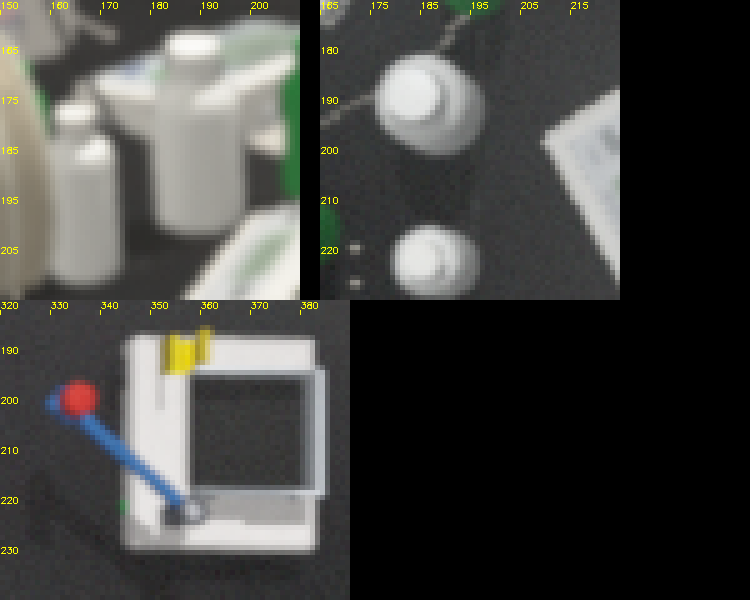

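View pics/c2.png

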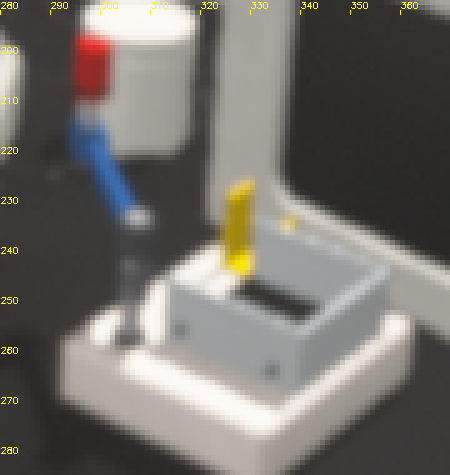

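The close crop confirms it. In scene pixels the smaller bottle has its cap top at (165,175.5), with (185.3,222.3) in the top view; the larger one is at (188,163). The knob is at (297,204) scene and (335.5,199.5) top, the hinge post top at (306,233) scene and (358,222) top, and the bay mat spans top columns 357-380 and rows 194-218.

Run:
```python
from h import *
S=imaging.camera_info("scene");T=imaging.camera_info("top")
for n,s,t in [("capS",(165.3,175.5),(185.3,222.3)),("capL",(188.3,163.3),(183.3,188.3)),("knobtop",(297.3,198),(335.5,199.3)),("hinge",(306.5,233),(358.5,222))]:
    p,e=two(ray(S,*s),ray(T,*t)); print(n,p.round(1),round(e,1))
print("baseS@",plane(S,167,210,0).round(), "cap@124",plane(T,185.3,222.3,124).round(1),"knob@180",plane(T,335.5,199.3,180).round(1),"hinge128",plane(T,358.5,222,128).round(1))
# bay: wall-top inner corners (z=90) top view
for uv in [(358,194.7),(358,217.8),(380.8,194.7),(380.8,217.8)]: print("bay90",uv,plane(T,*uv,90).round(1))
for uv in [(345.5,187),(345.5,229.5),(382.5,187),(382.5,229.5)]: print("house48",plane(T,*uv,48).round(1))
print("lip",plane(T,355.5,190,98).round(1))
```

```text
capS [407.3 322.3 131.7] 1.1
capL [524.3 332.6 142.8] 2.1
knobtop [ 492.  -192.5  180.8] 5.2
hinge [ 418.4 -282.3  128.5] 3.8
baseS@ [403. 319.   0.] cap@124 [407.1 323.8 124. ] knob@180 [ 493.8 -194.6  180. ] hinge128 [ 419.6 -283.9  128. ]
bay90 (358, 194.7) [ 519.1 -290.2   90. ]
bay90 (358, 217.8) [ 435.8 -290.1   90. ]
bay90 (380.8, 194.7) [ 520.7 -372.4   90. ]
bay90 (380.8, 217.8) [ 437.4 -372.    90. ]
house48 [ 550.6 -252.7   48. ]
house48 [ 393.8 -253.    48. ]
house48 [ 553.2 -389.7   48. ]
house48 [ 396.4 -388.7   48. ]
lip [ 535.1 -279.6   98. ]
```

>>> drive_tool --plan '[{"z":-1},{"z":-2.1},{"x":-1,"y":-0.7,"z":-2.1,"az":-0.6},{"x":-2,"y":-1.35,"z":-2.1,"az":-1.2},{"x":-3,"y":-2,"z":-2.1,"az":-1.8},{"x":-4,"y":-2.7,"z":-2.1,"az":-2.4},{"x":-5,"y":-3.35,"z":-2.1,"az":-2.67},{"x":-6.04,"y":-4.03,"z":-2.1,"az":-2.67,"hand":65}]'

```text
invalid input
```

>>> drive_tool --plan '[{"z":0,"hand":65},{"z":0},{"z":0}]'

```text
invalid input
```

Run:
```python
from h import *
s=monitor.sense(); print(s["clock"],s["eef_pos"],s["tcp_rot"],np.abs(s["qvel"]).max(),s["opening"])
ci=imaging.camera_info("wrist"); im=imaging.grab_frame("wrist")[:,:,::-1]
np.save("w1.npy",{k:np.array(ci[k]) for k in("mtx","R","t")},allow_pickle=True)
cv2.imwrite("pics/w1.png",im)
from numpy import array
K,R,t=[np.array(ci[k],float) for k in("mtx","R","t")]
def proj(X):
    c=R@np.array(X,float)+t; th=np.arctan2(np.hypot(c[0],c[1]),c[2]); q=c[:2]/np.hypot(c[0],c[1])*th
    return (K[0,0]*q[0]+K[0,2],K[1,1]*q[1]+K[1,2])
v=im.copy()
for X in([407,323,124],[407,323,0],[524,333,143]):
    print(X,proj(X))
    cv2.circle(v,tuple(int(round(a)) for a in proj(X)),2,(0,0,255),-1)
cv2.imwrite("pics/w1m.png",cv2.resize(v,(800,600)))
```

```text
0.1 [172.47617177 600.23740942 193.73574677] [-3.14032009e+00 -5.14037327e-06  2.86178484e+00] 0.0017852326580728068 1.0015859643243783
[407, 323, 124] (np.float64(117.23491895013834), np.float64(378.63097533802704))
[407, 323, 0] (np.float64(138.9469725918371), np.float64(326.6423830848953))
[524, 333, 143] (np.float64(155.1853310202518), np.float64(425.33110088215824))
```

View pics/w1m.png

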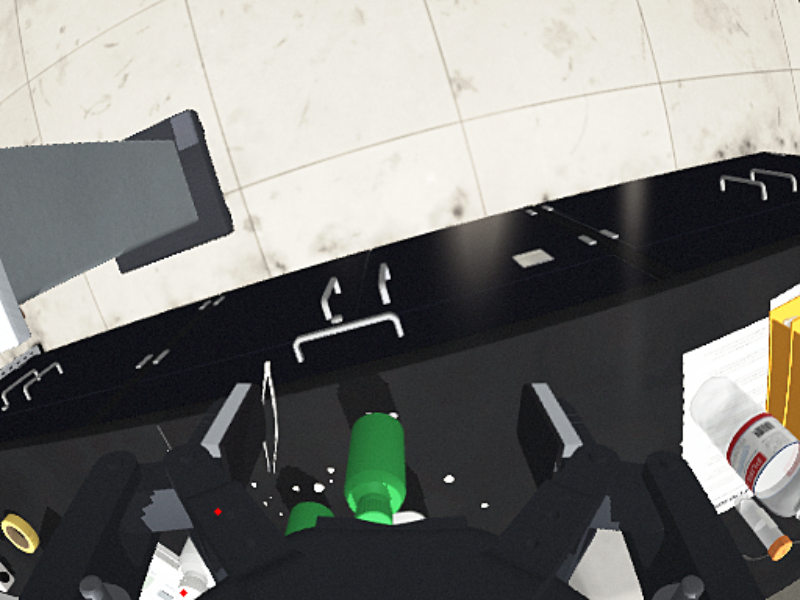

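The move was refused, so nothing moved; the wrist view is still at the start pose, with a green bottle ahead at (375,460). I'll give every field in every row.

>>> drive_tool --plan '[{"x":0,"y":0,"z":-1,"ax":0,"ay":0,"az":0,"hand":85},{"x":0,"y":0,"z":-2.1,"ax":0,"ay":0,"az":0,"hand":85},{"x":-1,"y":-0.7,"z":-2.1,"ax":0,"ay":0,"az":-0.6,"hand":85},{"x":-2,"y":-1.35,"z":-2.1,"ax":0,"ay":0,"az":-1.2,"hand":85},{"x":-3,"y":-2,"z":-2.1,"ax":0,"ay":0,"az":-1.8,"hand":80},{"x":-4,"y":-2.7,"z":-2.1,"ax":0,"ay":0,"az":-2.4,"hand":75},{"x":-5,"y":-3.35,"z":-2.1,"ax":0,"ay":0,"az":-2.67,"hand":70},{"x":-6.04,"y":-4.03,"z":-2.1,"ax":0,"ay":0,"az":-2.67,"hand":65}]'

```text
clock: 0.95
eef_pos: [366.8, 369.8, 299.4]
tcp_rot: [-3.142, 0.0, -3.14]
contact_force: [0.3, -0.3, -0.5]
opening: 0.761
grasp_force: 0.0
```

>>> drive_tool --plan '[{"x":0,"y":0,"z":0,"ax":0,"ay":0,"az":0,"hand":65},{"x":0,"y":0,"z":0,"ax":0,"ay":0,"az":0,"hand":65},{"x":0,"y":0,"z":0,"ax":0,"ay":0,"az":0,"hand":65}]'

```text
clock: 1.25
eef_pos: [365.5, 372.2, 299.3]
tcp_rot: [3.141, -0.0, -3.142]
contact_force: [-0.3, -0.2, -0.2]
opening: 0.758
grasp_force: 0.0
```

Run:
```python
from h import *
s=monitor.sense(); print(s["clock"],s["eef_pos"],s["tcp_rot"],np.abs(s["qvel"]).max(),s["opening"])
ci=imaging.camera_info("wrist"); im=imaging.grab_frame("wrist")[:,:,::-1]
np.save("w1.npy",{k:np.array(ci[k]) for k in("mtx","R","t")},allow_pickle=True)
K,R,t=[np.array(ci[k],float) for k in("mtx","R","t")]
print("cam",(-R.T@t).round(),"axis",R[2].round(2))
def proj(X):
    c=R@np.array(X,float)+t; n=np.hypot(c[0],c[1]); q=c[:2]/n*np.arctan2(n,c[2])
    return (K[0,0]*q[0]+K[0,2],K[1,1]*q[1]+K[1,2])
v=im.copy()
for X in([407,323,124],[407,323,0],[524,333,143]):
    print(X,proj(X))
    cv2.circle(v,tuple(int(round(a)) for a in proj(X)),1,(0,0,255),-1)
cv2.imwrite("pics/w2.png",im)
cv2.imwrite("pics/w2m.png",cv2.resize(v,(800,600),interpolation=cv2.INTER_NEAREST))
```

```text
1.25 [365.53628712 372.23908306 299.2680809 ] [ 3.14132446e+00 -4.67378726e-04 -3.14158277e+00] 0.02074207633387974 0.7576078926700615
cam [284. 373. 480.] axis [ 0.31  0.   -0.95]
[407, 323, 124] (np.float64(210.98004146179656), np.float64(194.8811850358899))
[407, 323, 0] (np.float64(220.26154724208462), np.float64(170.67314292513944))
[524, 333, 143] (np.float64(221.09844681624114), np.float64(279.79344488060303))
```

View pics/w2m.png

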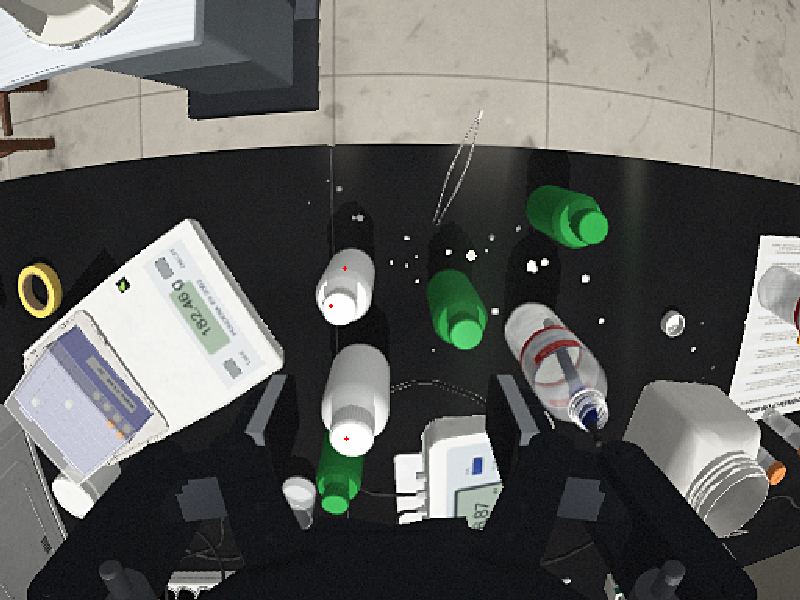

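The wrist view shows the small bottle's cap near (340,305), with the larger one behind at (352,432) and green look-alikes at (460,325), (580,220) and (340,490). My prediction is about 6 mm off in y, so I'll centre and measure from a second wrist position.

>>> drive_tool --plan '[{"x":-0.42,"y":-0.46,"z":0.6,"ax":0,"ay":0,"az":0,"hand":65},{"x":-0.82,"y":-0.9,"z":1.2,"ax":0,"ay":0,"az":0,"hand":65},{"x":-0.82,"y":-0.9,"z":1.2,"ax":0,"ay":0,"az":0,"hand":65},{"x":-0.82,"y":-0.9,"z":1.2,"ax":0,"ay":0,"az":0,"hand":65}]'

```text
clock: 1.7
eef_pos: [406.3, 327.3, 238.9]
tcp_rot: [-3.141, -0.001, -3.141]
contact_force: [-0.3, 0.4, 0.3]
opening: 0.758
grasp_force: 0.0
```

Run:
```python
from h import *
s=monitor.sense(); print(s["clock"],s["eef_pos"],s["opening"])
ci=imaging.camera_info("wrist"); im=imaging.grab_frame("wrist")[:,:,::-1]
np.save("w3.npy",{k:np.array(ci[k]) for k in("mtx","R","t")},allow_pickle=True)
cv2.imwrite("pics/w3.png",im)
a=cv2.imread("pics/w2.png")[140:230,185:275]
A=cv2.resize(a,(400,400),interpolation=cv2.INTER_NEAREST); B=cv2.resize(im[120:280,170:330],(400,400),interpolation=cv2.INTER_NEAREST)
for C,x0,y0,k in((A,185,140,400/90),(B,170,120,2.5)):
    for i in range(0,400,50):
        cv2.putText(C,f"{x0+i/k:.0f}",(i,9),0,.32,(0,255,255),1);cv2.line(C,(i,10),(i,14),(0,255,255),1)
        cv2.putText(C,f"{y0+i/k:.0f}",(0,i+4),0,.32,(0,255,255),1)
cv2.imwrite("pics/w23.png",np.hstack([A,B]))
```

```text
1.7 [406.27962746 327.31637538 238.93256514] 0.7583979244158997
```

View pics/w23.png

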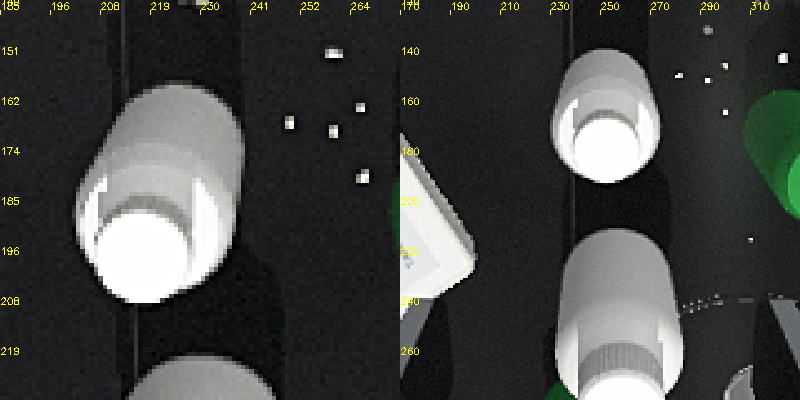

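The cap top is at (217.0,197.6) in the first wrist view and (252.4,180) in the second.

Run:
```python
from h import *
a=np.load("w1.npy",allow_pickle=True).item();b=np.load("w3.npy",allow_pickle=True).item();T=imaging.camera_info("top");S=imaging.camera_info("scene")
r1=ray(a,217,197.6,True);r2=ray(b,252.4,180,True)
print(two(r1,r2),two(r1,ray(T,185.3,222.3)),two(r2,ray(T,185.3,222.3)),two(r2,ray(S,165.3,175.5)))
print(plane(a,217,197.6,124,True),plane(b,252.4,180,124,True))
# axis symmetric check: image column of TCP axis in view b
```

```text
(array([411.35721428, 330.24836638, 121.59101432]), np.float64(0.3274064223785588)) (array([409.51288125, 327.35806823, 120.09100445]), np.float64(7.447065709002525)) (array([408.8042663 , 327.07935322, 123.4094407 ]), np.float64(7.13175102773209)) (array([410.98176461, 329.20757875, 128.05090519]), np.float64(3.6520530096525916))
[410.65623327 330.60246078 124.        ] [410.50972607 330.15559296 124.        ]
```

>>> drive_tool --plan '[{"x":-0.085,"y":0.06,"z":0.8,"ax":0,"ay":0,"az":0,"hand":65},{"x":-0.085,"y":0.06,"z":1.6,"ax":0,"ay":0,"az":0,"hand":65},{"x":-0.085,"y":0.06,"z":2.4,"ax":0,"ay":0,"az":0,"hand":65},{"x":-0.085,"y":0.06,"z":3.0,"ax":0,"ay":0,"az":0,"hand":65},{"x":-0.085,"y":0.06,"z":3.4,"ax":0,"ay":0,"az":0,"hand":65},{"x":-0.085,"y":0.06,"z":3.56,"ax":0,"ay":0,"az":0,"hand":65},{"x":-0.085,"y":0.06,"z":3.56,"ax":0,"ay":0,"az":0,"hand":65}]'

```text
clock: 2.45
eef_pos: [410.9, 330.6, 61.4]
tcp_rot: [-3.142, -0.0, -3.141]
contact_force: [0.5, -0.9, 0.4]
opening: 0.762
grasp_force: 0.0
```

>>> drive_tool --plan '[{"x":0,"y":0,"z":0,"ax":0,"ay":0,"az":0,"hand":40},{"x":0,"y":0,"z":0,"ax":0,"ay":0,"az":0,"hand":40},{"x":0,"y":0,"z":0,"ax":0,"ay":0,"az":0,"hand":40},{"x":0,"y":0,"z":0,"ax":0,"ay":0,"az":0,"hand":40},{"x":0,"y":0,"z":0,"ax":0,"ay":0,"az":0,"hand":40}]' --grip_force 30

```text
clock: 2.95
eef_pos: [411.5, 329.7, 61.8]
tcp_rot: [3.141, 0.001, 3.141]
contact_force: [0.8, -0.2, -0.6]
opening: 0.468
grasp_force: 0.0
```

Run:
```python
from h import *
s=monitor.sense(); print(s["opening"],s["grasp_force"])
im=imaging.grab_frame("wrist")[:,:,::-1]; sc=imaging.grab_frame("scene")[:,:,::-1]
cv2.imwrite("pics/w4.png",np.hstack([cv2.resize(im,(480,360)),cv2.resize(sc[120:240,120:225],(315,360),interpolation=cv2.INTER_NEAREST)]))
```

```text
0.4678901642258639 0.0
```

View pics/w4.png

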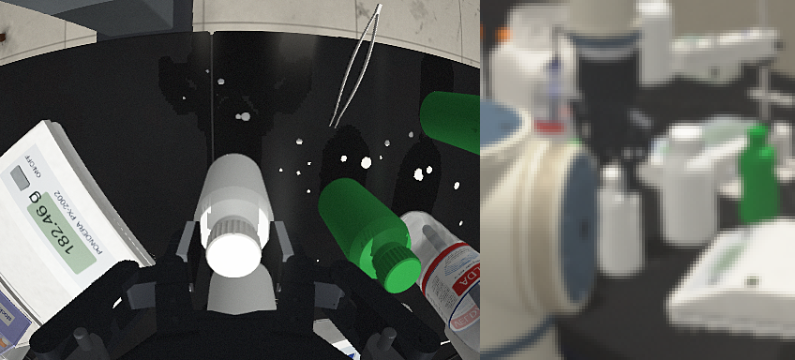

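The picture shows the bottle standing at (232,240) with the shut fingers beside its cap rather than its body, so I'm checking the tool geometry by projecting known points.

Run:
```python
from h import *
S=imaging.camera_info("scene");ci=imaging.camera_info("wrist")
K,R,t=[np.array(ci[k],float) for k in("mtx","R","t")]
def proj(X,k=480/512):
    c=R@np.array(X,float)+t; n=np.hypot(c[0],c[1]); q=c[:2]/n*np.arctan2(n,c[2])
    return ((K[0,0]*q[0]+K[0,2])*k,(K[1,1]*q[1]+K[1,2])*k)
def ps(X):
    c=np.array(S["R"])@np.array(X,float)+S["t"]; c=S["mtx"]@c; return ((c[0]/c[2]-120)*3+480,(c[1]/c[2]-120)*3)
p=monitor.sense()["eef_pos"]; print(p,K[0,0],(-R.T@t))
for d in (0,19,73): print("tcp+",d,proj(p+[0,0,d]),ps(p+[0,0,d]))
for z in(0,62,108,124): print("bottle",z,proj([410.7,330.2,z]),ps([410.7,330.2,z]))
```

```text
[411.37218169 329.6255331   61.54664859] 297.3186396354542 [329.9955882  330.13680523 242.0274568 ]
tcp+ 0 (np.float64(233.71657635103847), np.float64(208.03706136384085)) (np.float64(617.9558130905135), np.float64(218.5984146665496))
tcp+ 19 (np.float64(233.6467760720055), np.float64(220.0791056902365)) (np.float64(616.9628594338171), np.float64(203.9672704118756))
tcp+ 73 (np.float64(233.3627176333135), np.float64(270.60034917603366)) (np.float64(614.0915282725274), np.float64(161.65828636165173))
bottle 0 (np.float64(234.50709818749837), np.float64(179.67987984257758)) (np.float64(620.3708306427661), np.float64(265.14215184310007))
bottle 62 (np.float64(234.52713143733683), np.float64(207.4346637438287)) (np.float64(617.1797841284272), np.float64(218.28184594884536))
bottle 108 (np.float64(234.55154893844332), np.float64(241.04109019256273)) (np.float64(614.7514848409688), np.float64(182.62243236719215))
bottle 124 (np.float64(234.56330899782893), np.float64(257.14003198384904)) (np.float64(613.8943701167366), np.float64(170.0357596303609))
```

The bottle is centred between the pads but they aren't touching yet (grasp force 0), so I'll close further.

>>> drive_tool --plan '[{"x":0,"y":0,"z":0,"ax":0,"ay":0,"az":0,"hand":25},{"x":0,"y":0,"z":0,"ax":0,"ay":0,"az":0,"hand":25},{"x":0,"y":0,"z":0,"ax":0,"ay":0,"az":0,"hand":25},{"x":0,"y":0,"z":0,"ax":0,"ay":0,"az":0,"hand":25}]'

```text
clock: 3.45
eef_pos: [412.6, 330.4, 63.3]
tcp_rot: [3.14, 0.002, 3.141]
contact_force: [-1.5, -3.2, 19.5]
opening: 0.349
grasp_force: 25.2
```

Run:
```python
from h import *
s=monitor.sense(); print(s["eef_pos"],s["contact_force"],s["opening"],s["grasp_force"])
im=imaging.grab_frame("wrist")[:,:,::-1]; sc=imaging.grab_frame("scene")[:,:,::-1]
A=cv2.resize(im[170:330,170:330],(480,480),interpolation=cv2.INTER_CUBIC)
B=cv2.resize(sc[140:220,145:200],(330,480),interpolation=cv2.INTER_CUBIC)
B=np.clip(B.astype(float)*1.7,0,255).astype(np.uint8);A=np.clip(A.astype(float)*1.7,0,255).astype(np.uint8)
cv2.imwrite("pics/w5.png",np.hstack([A,B])[:, :800])
```

```text
[412.63080162 330.3718132   63.27381684] [-1.52734695 -3.16220893 19.54597813] 0.34864012230722846 25.240805349312723
```

View pics/w5.png

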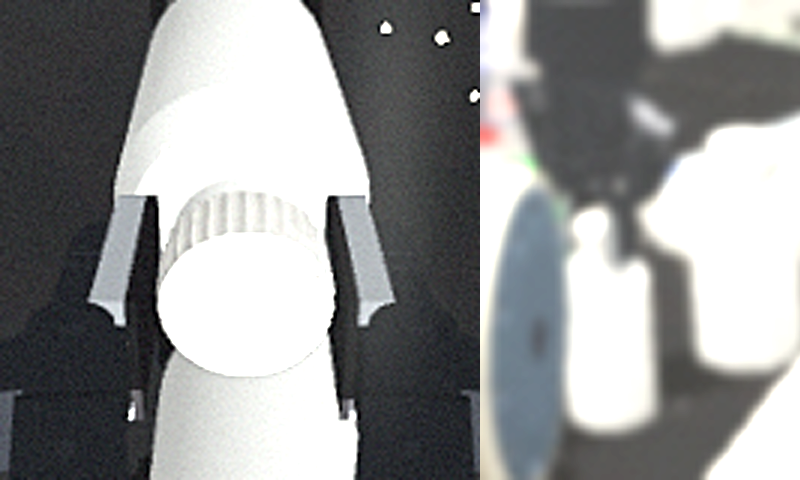

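The pad tips are sitting on the bottle's shoulder at about z 95, gripping the neck, in both views (wrist crop (140,200)/(350,200), scene crop (625,255)). The real tips are about 28 mm above where I assumed, so I'll open, lower 26 mm and grip again.

>>> drive_tool --plan '[{"x":0,"y":0,"z":0,"ax":0,"ay":0,"az":0,"hand":68},{"x":0,"y":0,"z":0,"ax":0,"ay":0,"az":0,"hand":68},{"x":0,"y":0,"z":0,"ax":0,"ay":0,"az":0,"hand":68},{"x":0,"y":0,"z":0,"ax":0,"ay":0,"az":0,"hand":68},{"x":0,"y":0,"z":0,"ax":0,"ay":0,"az":0,"hand":68}]'

```text
clock: 4.05
eef_pos: [411.1, 329.5, 61.1]
tcp_rot: [-3.141, -0.0, 3.141]
contact_force: [0.6, -0.7, -0.1]
opening: 0.793
grasp_force: 0.0
```

>>> drive_tool --plan '[{"x":0,"y":0,"z":0.2,"ax":0,"ay":0,"az":0,"hand":68},{"x":0,"y":0,"z":0.4,"ax":0,"ay":0,"az":0,"hand":68},{"x":0,"y":0,"z":0.5,"ax":0,"ay":0,"az":0,"hand":68},{"x":0,"y":0,"z":0.5,"ax":0,"ay":0,"az":0,"hand":68}]'

```text
clock: 4.45
eef_pos: [410.5, 329.0, 35.0]
tcp_rot: [-3.14, -0.002, 3.141]
contact_force: [0.5, 0.6, -0.4]
opening: 0.795
grasp_force: 0.0
```

>>> drive_tool --plan '[{"x":0,"y":0,"z":0,"ax":0,"ay":0,"az":0,"hand":40},{"x":0,"y":0,"z":0,"ax":0,"ay":0,"az":0,"hand":40},{"x":0,"y":0,"z":0,"ax":0,"ay":0,"az":0,"hand":40},{"x":0,"y":0,"z":0,"ax":0,"ay":0,"az":0,"hand":40},{"x":0,"y":0,"z":0,"ax":0,"ay":0,"az":0,"hand":40}]'

```text
clock: 4.95
eef_pos: [411.4, 329.7, 36.6]
tcp_rot: [3.141, 0.0, 3.141]
contact_force: [0.2, -0.3, 0.6]
opening: 0.562
grasp_force: 31.3
```

>>> drive_tool --plan '[{"x":0,"y":0,"z":-0.4,"ax":0,"ay":0,"az":0,"hand":40},{"x":0,"y":0,"z":-1.1,"ax":0,"ay":0,"az":0,"hand":40},{"x":0,"y":0,"z":-1.9,"ax":0,"ay":0,"az":0,"hand":40},{"x":0,"y":0,"z":-2.7,"ax":0,"ay":0,"az":0,"hand":40},{"x":0,"y":0,"z":-3.5,"ax":0,"ay":0,"az":0,"hand":40},{"x":0,"y":0,"z":-4.3,"ax":0,"ay":0,"az":0,"hand":40},{"x":0,"y":0,"z":-4.3,"ax":0,"ay":0,"az":0,"hand":40}]'

```text
clock: 5.65
eef_pos: [413.7, 331.6, 257.1]
tcp_rot: [3.136, 0.007, 3.141]
contact_force: [0.1, 0.8, -0.3]
opening: 0.56
grasp_force: 31.7
```

>>> drive_tool --plan '[{"x":0,"y":-0.4,"z":0,"ax":0,"ay":0,"az":0,"hand":40},{"x":0,"y":-1.1,"z":0,"ax":0,"ay":0,"az":0,"hand":40},{"x":-0.1,"y":-1.9,"z":0,"ax":0,"ay":0,"az":0,"hand":40},{"x":-0.2,"y":-2.7,"z":0,"ax":0,"ay":0,"az":0,"hand":40},{"x":-0.3,"y":-3.5,"z":0,"ax":0,"ay":0,"az":0,"hand":40},{"x":-0.4,"y":-4.3,"z":0,"ax":0,"ay":0,"az":0,"hand":40},{"x":-0.5,"y":-5.1,"z":0,"ax":0,"ay":0,"az":0,"hand":40},{"x":-0.6,"y":-5.9,"z":0,"ax":0,"ay":0,"az":0,"hand":40}]'

```text
clock: 6.45
eef_pos: [440.6, 33.0, 250.6]
tcp_rot: [-3.142, -0.001, -3.142]
contact_force: [-0.4, 0.5, -2.5]
opening: 0.565
grasp_force: 31.7
```

>>> drive_tool --plan '[{"x":0,"y":-0.7,"z":0,"ax":0,"ay":0,"az":0,"hand":40},{"x":-0.1,"y":-1.5,"z":0,"ax":0,"ay":0,"az":0,"hand":40},{"x":-0.2,"y":-2.3,"z":0,"ax":0,"ay":0,"az":0,"hand":40},{"x":-0.3,"y":-3.1,"z":0,"ax":0,"ay":0,"az":0,"hand":40},{"x":-0.4,"y":-3.9,"z":0,"ax":0,"ay":0,"az":0,"hand":40},{"x":-0.5,"y":-4.7,"z":0,"ax":0,"ay":0,"az":0,"hand":40},{"x":-0.6,"y":-5.3,"z":0,"ax":0,"ay":0,"az":0,"hand":40},{"x":-0.7,"y":-5.8,"z":0,"ax":0,"ay":0,"az":0,"hand":40}]'

```text
clock: 7.25
eef_pos: [475.6, -257.1, 250.3]
tcp_rot: [3.141, -0.001, 3.14]
contact_force: [0.4, 0.8, -0.9]
opening: 0.569
grasp_force: 31.7
```

>>> drive_tool --plan '[{"x":0,"y":-0.3,"z":0,"ax":0,"ay":0,"az":0,"hand":40},{"x":0,"y":-0.3,"z":0,"ax":0,"ay":0,"az":0,"hand":40},{"x":0,"y":-0.3,"z":0,"ax":0,"ay":0,"az":0,"hand":40}]'

```text
clock: 7.55
eef_pos: [475.6, -269.7, 250.8]
tcp_rot: [3.141, -0.001, 3.141]
contact_force: [0.4, 0.4, -1.7]
opening: 0.568
grasp_force: 31.8
```

Run:
```python
from h import *
s=monitor.sense(); print(s["clock"],s["eef_pos"],s["opening"],s["grasp_force"])
ci=imaging.camera_info("wrist"); im=imaging.grab_frame("wrist")[:,:,::-1]
np.save("w6.npy",{k:np.array(ci[k]) for k in("mtx","R","t")},allow_pickle=True); cv2.imwrite("pics/w6.png",im)
hsv=cv2.cvtColor(im,cv2.COLOR_BGR2HSV)
for n,lo,hi in(("red",(0,150,80),(8,255,255)),("yel",(22,150,100),(34,255,255)),("blue",(100,120,60),(118,255,255))):
    m=cv2.inRange(hsv,lo,hi); k,l,st,c=cv2.connectedComponentsWithStats(m)
    for i in range(1,k):
        if st[i,4]>25: print(n,st[i],c[i].round(1))
K,R,t=[np.array(ci[k],float) for k in("mtx","R","t")]
def proj(X):
    c=R@np.array(X,float)+t; n=np.hypot(c[0],c[1]); q=c[:2]/n*np.arctan2(n,c[2])
    return np.round((K[0,0]*q[0]+K[0,2],K[1,1]*q[1]+K[1,2]),1)
for n,X in(("knobtop",(493,-194,180)),("hinge",(419,-283.5,128)),("bay",(478,-330,52)),("lip",(535,-280,98)),("fl",(519,-290,90)),("nl",(436,-290,90)),("fr",(520.5,-372,90)),("nr",(437,-372,90)),("bot",(s["eef_pos"]+[0,0,-36]))): print(n,proj(X))
```

```text
7.55 [ 475.61046663 -269.65465875  250.77360677] 0.5683259502958368 31.75099820306059
red [ 49 103   6   6  31] [ 51.6 105.3]
red [317 190  27  30 562] [330.4 204.3]
yel [351 100  13   9  27] [356.7 104. ]
yel [346 111  14  33  70] [350.1 126.2]
blue [ 57 104   7   6  36] [ 60.2 106.6]
blue [ 66 105   7   7  37] [ 68.8 108.2]
blue [245 125  69  61 777] [279.1 154.4]
blue [308 175  24  22 183] [317.7 185.6]
blue [459 325  30  43 601] [473.5 346. ]
knobtop [330.7 207. ]
hinge [235.8 120.4]
bay [203.6 161.1]
lip [241. 215.]
fl [232.9 200.4]
nl [231.8 132.4]
fr [168.  201.3]
nr [163.  134.9]
bot [249.4 202.9]
```

>>> drive_tool --plan '[{"x":-0.05,"y":-0.6,"z":0,"ax":0,"ay":0,"az":0,"hand":40},{"x":-0.05,"y":-1.19,"z":0,"ax":0,"ay":0,"az":0,"hand":40},{"x":-0.05,"y":-1.19,"z":0,"ax":0,"ay":0,"az":0,"hand":40},{"x":-0.05,"y":-1.19,"z":0.5,"ax":0,"ay":0,"az":0,"hand":40},{"x":-0.05,"y":-1.19,"z":1.1,"ax":0,"ay":0,"az":0,"hand":40},{"x":-0.05,"y":-1.19,"z":1.5,"ax":0,"ay":0,"az":0,"hand":40},{"x":-0.05,"y":-1.19,"z":1.7,"ax":0,"ay":0,"az":0,"hand":40},{"x":-0.05,"y":-1.19,"z":1.7,"ax":0,"ay":0,"az":0,"hand":40}]'

```text
clock: 8.4
eef_pos: [478.1, -328.3, 165.3]
tcp_rot: [3.14, -0.002, -3.141]
contact_force: [0.1, -0.2, -2.0]
opening: 0.566
grasp_force: 31.9
```

Run:
```python
from h import *
s=monitor.sense(); print(s["eef_pos"],s["opening"],s["grasp_force"])
sc=imaging.grab_frame("scene")[:,:,::-1]; tp=imaging.grab_frame("top")[:,:,::-1]
A=cv2.resize(sc[170:270,280:370],(432,480),interpolation=cv2.INTER_CUBIC); B=cv2.resize(tp[170:240,320:370+13],(360,400),interpolation=cv2.INTER_CUBIC)
B=np.vstack([B,np.zeros((80,360,3),np.uint8)])
cv2.imwrite("pics/p1.png",np.hstack([A,B]))
```

```text
[ 478.06741116 -328.34750367  165.3224711 ] 0.565803448275687 31.860607585986145
```

View pics/p1.png

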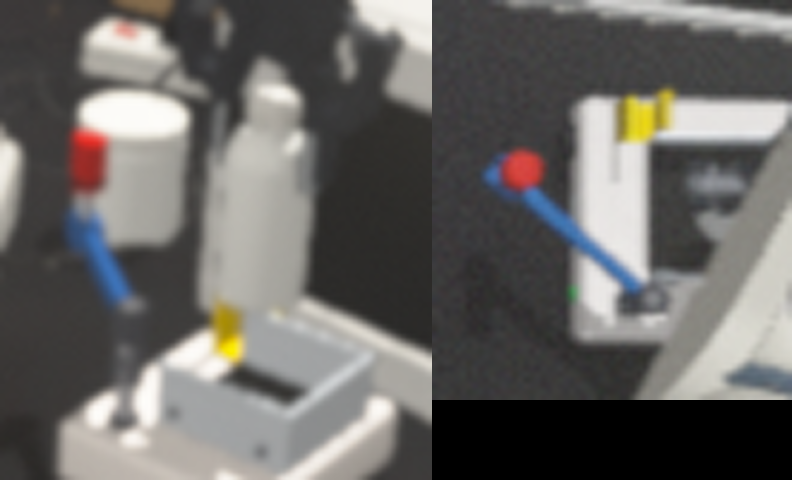

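The bottle hangs upright over the bay in the scene view (256,200), with the gate open. Lowering it.

>>> drive_tool --plan '[{"x":0,"y":0,"z":0.4,"ax":0,"ay":0,"az":0,"hand":40},{"x":0,"y":0,"z":0.8,"ax":0,"ay":0,"az":0,"hand":40},{"x":0,"y":0,"z":1.1,"ax":0,"ay":0,"az":0,"hand":40},{"x":0,"y":0,"z":1.3,"ax":0,"ay":0,"az":0,"hand":40},{"x":0,"y":0,"z":1.42,"ax":0,"ay":0,"az":0,"hand":40},{"x":0,"y":0,"z":1.48,"ax":0,"ay":0,"az":0,"hand":40},{"x":0,"y":0,"z":1.5,"ax":0,"ay":0,"az":0,"hand":40},{"x":0,"y":0,"z":1.5,"ax":0,"ay":0,"az":0,"hand":40}]'

```text
clock: 9.3
eef_pos: [479.0, -330.1, 91.8]
tcp_rot: [-3.141, 0.001, 3.141]
contact_force: [1.1, 0.0, -1.0]
opening: 0.566
grasp_force: 31.9
```

>>> drive_tool --plan '[{"x":0,"y":0,"z":0.03,"ax":0,"ay":0,"az":0,"hand":40},{"x":0,"y":0,"z":0.05,"ax":0,"ay":0,"az":0,"hand":40},{"x":0,"y":0,"z":0.05,"ax":0,"ay":0,"az":0,"hand":40}]'

```text
clock: 9.6
eef_pos: [478.6, -329.9, 88.9]
tcp_rot: [-3.142, 0.0, 3.141]
contact_force: [-0.6, 0.2, -0.6]
opening: 0.561
grasp_force: 31.9
```

>>> drive_tool --plan '[{"x":0,"y":0,"z":0.02,"ax":0,"ay":0,"az":0,"hand":40},{"x":0,"y":0,"z":0.03,"ax":0,"ay":0,"az":0,"hand":40},{"x":0,"y":0,"z":0.03,"ax":0,"ay":0,"az":0,"hand":40}]'

```text
clock: 9.9
eef_pos: [479.2, -330.1, 88.5]
tcp_rot: [-3.141, 0.001, 3.141]
contact_force: [-1.7, 1.7, 9.1]
opening: 0.566
grasp_force: 32.7
```

Contact with the floor at the expected height; letting go and rising.

>>> drive_tool --plan '[{"x":0,"y":0,"z":0,"ax":0,"ay":0,"az":0,"hand":50},{"x":0,"y":0,"z":0,"ax":0,"ay":0,"az":0,"hand":56},{"x":0,"y":0,"z":0,"ax":0,"ay":0,"az":0,"hand":66},{"x":0,"y":0,"z":0,"ax":0,"ay":0,"az":0,"hand":68},{"x":0,"y":0,"z":0,"ax":0,"ay":0,"az":0,"hand":68},{"x":0,"y":0,"z":0,"ax":0,"ay":0,"az":0,"hand":68}]'

```text
clock: 10.5
eef_pos: [478.6, -329.9, 87.3]
tcp_rot: [3.142, -0.0, 3.141]
contact_force: [-0.5, -1.0, 1.4]
opening: 0.793
grasp_force: 0.0
```

>>> drive_tool --plan '[{"x":0,"y":0,"z":-0.3,"ax":0,"ay":0,"az":0,"hand":68},{"x":0,"y":0,"z":-0.9,"ax":0,"ay":0,"az":0,"hand":68},{"x":0,"y":0,"z":-1.7,"ax":0,"ay":0,"az":0,"hand":68},{"x":0,"y":0,"z":-2.5,"ax":0,"ay":0,"az":0,"hand":68},{"x":0,"y":0.8,"z":-3.2,"ax":0,"ay":0,"az":0,"hand":68},{"x":0,"y":1.7,"z":-3.2,"ax":0,"ay":0,"az":0,"hand":68},{"x":0,"y":2.2,"z":-3.2,"ax":0,"ay":0,"az":0,"hand":68},{"x":0,"y":2.2,"z":-3.2,"ax":0,"ay":0,"az":0,"hand":68}]'

```text
clock: 11.3
eef_pos: [478.7, -217.3, 249.1]
tcp_rot: [3.141, 0.002, -3.139]
contact_force: [0.8, -1.1, 0.7]
opening: 0.797
grasp_force: 0.0
```

Run:
```python
from h import *
s=monitor.sense(); print(s["clock"],s["eef_pos"],s["opening"])
ci=imaging.camera_info("wrist"); im=imaging.grab_frame("wrist")[:,:,::-1]
np.save("w7.npy",{k:np.array(ci[k]) for k in("mtx","R","t")},allow_pickle=True); cv2.imwrite("pics/w7.png",im)
hsv=cv2.cvtColor(im,cv2.COLOR_BGR2HSV)
def blobs(n,lo,hi,a):
    m=cv2.inRange(hsv,lo,hi); k,l,st,c=cv2.connectedComponentsWithStats(m)
    for i in range(1,k):
        if st[i,4]>a: print(n,st[i],c[i].round(1))
    return m
blobs("red",(0,150,60),(8,255,255),100); blobs("yel",(22,150,100),(34,255,255),40)
# bright top disc of knob vs side: row profile of red value
x,y=0,0
m=cv2.inRange(hsv,(0,150,60),(8,255,255)); ys,xs=np.nonzero(m)
K,R,t=[np.array(ci[k],float) for k in("mtx","R","t")]
def proj(X):
    c=R@np.array(X,float)+t; n=np.hypot(c[0],c[1]); q=c[:2]/n*np.arctan2(n,c[2])
    return np.round((K[0,0]*q[0]+K[0,2],K[1,1]*q[1]+K[1,2]),1)
for n,X in(("knobtop",(493,-194,180)),("knobbot",(493,-194,145)),("lip",(535,-280,98)),("botcap",(478.5,-330,176)),("botbase",(478.5,-330,52))): print(n,proj(X))
k,l,st,c=cv2.connectedComponentsWithStats(m); i=1+st[1:,4].argmax()
for yy in range(st[i,1],st[i,1]+st[i,3]):
    q=np.nonzero(l[yy]==i)[0]; print(yy,q.min(),q.max(),int(im[yy,q,2].mean()),end=' | ')
w=cv2.inRange(hsv,(0,0,240),(180,30,255)); k,l,st,c=cv2.connectedComponentsWithStats(w); print()
for i in range(1,k):
    if 300<st[i,4]<6000: print("white",st[i],c[i].round(1))
```

```text
11.3 [ 478.6556159  -217.28286094  249.07361325] 0.7974356860379247
red [265 187  25  31 603] [276.7 202.4]
yel [195 191  16  33 207] [205.5 203.9]
yel [184 200  10  22 100] [188.6 210.2]
knobtop [275.3 204.8]
knobbot [272.5 192.4]
lip [198.  212.5]
botcap [130.4 187.9]
botbase [165.1 159.4]
187 272 279 91 | 188 270 282 103 | 189 269 283 111 | 190 268 283 112 | 191 267 284 110 | 192 266 284 109 | 193 266 285 110 | 194 266 286 108 | 195 265 286 107 | 196 265 286 141 | 197 265 286 178 | 198 265 287 193 | 199 265 288 200 | 200 266 288 217 | 201 265 288 218 | 202 266 289 226 | 203 266 289 234 | 204 266 289 237 | 205 266 289 240 | 206 266 289 241 | 207 266 289 241 | 208 266 289 240 | 209 266 288 242 | 210 266 288 238 | 211 267 288 237 | 212 268 287 243 | 213 268 286 240 | 214 269 286 229 | 215 270 284 231 | 216 272 282 226 | 217 274 281 153 | 
white [ 339   85  167  187 4114] [434.  158.9]
white [ 24  99  27  36 479] [ 37.5 115.4]
white [126  98  68  32 766] [156.1 106. ]
white [204 104  20  34 387] [215.3 120.2]
white [ 193  129   33   81 1674] [209.3 169.4]
white [118 175  72  34 864] [140.7 194.1]
white [ 87 232  82  16 358] [128.5 239.3]
```

>>> drive_tool --plan '[{"x":-0.31,"y":0.56,"z":0,"ax":0,"ay":0,"az":0,"hand":68},{"x":-0.31,"y":0.56,"z":0,"ax":0,"ay":0,"az":0,"hand":68},{"x":-0.31,"y":0.56,"z":0.7,"ax":0,"ay":0,"az":0,"hand":60},{"x":-0.31,"y":0.56,"z":1.4,"ax":0,"ay":0,"az":0,"hand":55},{"x":-0.31,"y":0.56,"z":1.9,"ax":0,"ay":0,"az":0,"hand":50},{"x":-0.31,"y":0.56,"z":2.25,"ax":0,"ay":0,"az":0,"hand":50},{"x":-0.31,"y":0.56,"z":2.25,"ax":0,"ay":0,"az":0,"hand":50},{"x":-0.31,"y":0.56,"z":2.25,"ax":0,"ay":0,"az":0,"hand":50}]'

```text
clock: 12.15
eef_pos: [494.3, -192.8, 135.3]
tcp_rot: [-3.141, -0.0, 3.141]
contact_force: [0.9, 0.4, 0.7]
opening: 0.583
grasp_force: 0.0
```

Run:
```python
from h import *
s=monitor.sense(); print(s["clock"],s["eef_pos"],s["opening"],s["contact_force"])
ci=imaging.camera_info("wrist"); im=imaging.grab_frame("wrist")[:,:,::-1]; cv2.imwrite("pics/w8.png",im)
hsv=cv2.cvtColor(im,cv2.COLOR_BGR2HSV); m=cv2.inRange(hsv,(0,150,60),(8,255,255)); k,l,st,c=cv2.connectedComponentsWithStats(m)
for i in range(1,k):
    if st[i,4]>100: print("red",st[i],c[i])
K,R,t=[np.array(ci[k],float) for k in("mtx","R","t")]
def proj(X):
    c=R@np.array(X,float)+t; n=np.hypot(c[0],c[1]); q=c[:2]/n*np.arctan2(n,c[2])
    return np.round((K[0,0]*q[0]+K[0,2],K[1,1]*q[1]+K[1,2]),1)
for z in(180,145): print(proj((494,-192,z)), proj((494+11,-192,z)))
# row of brightness step inside red blob at its centre column, and finger-pad light faces either side
i=1+st[1:,4].argmax(); x=int(c[i][0]); print("col",x,[int(v) for v in im[st[i,1]:st[i,1]+st[i,3],x,2]])
for y in range(205,300,8): print(y,[int(v) for v in im[y,170:350:4].mean(1)])
```

```text
12.15 [ 494.26828852 -192.79695671  135.2987526 ] 0.5827053943269641 [0.86825705 0.35468337 0.73574836]
red [ 231  219   41   55 1781] [251.12521056 247.03256597]
[250.6 256. ] [250.6 273.2]
[250.5 227.8] [250.5 243. ]
col 251 [85, 119, 109, 108, 111, 116, 112, 112, 111, 110, 111, 113, 114, 109, 117, 114, 112, 114, 110, 110, 111, 173, 245, 244, 247, 247, 246, 246, 246, 246, 247, 247, 247, 247, 246, 247, 247, 246, 247, 247, 247, 245, 246, 245, 245, 245, 244, 245, 244, 244, 244, 243, 245, 254, 187]
205 [163, 253, 252, 252, 251, 233, 61, 20, 25, 18, 29, 26, 31, 36, 25, 125, 107, 36, 56, 64, 61, 64, 66, 58, 57, 29, 27, 29, 32, 32, 30, 31, 30, 35, 36, 38, 33, 37, 40, 29, 33, 26, 29, 33, 140]
213 [98, 255, 252, 252, 252, 240, 81, 41, 49, 27, 32, 30, 30, 31, 34, 34, 92, 129, 53, 66, 104, 116, 58, 93, 103, 59, 33, 31, 29, 31, 34, 32, 31, 32, 33, 37, 32, 29, 35, 33, 26, 31, 28, 33, 29]
221 [97, 255, 252, 252, 252, 242, 134, 124, 36, 35, 33, 37, 38, 36, 28, 28, 24, 7, 31, 49, 50, 53, 54, 9, 112, 32, 30, 32, 27, 34, 29, 32, 31, 32, 36, 38, 34, 33, 30, 33, 26, 36, 28, 30, 13]
229 [98, 249, 251, 
[... 1037 characters left out ...]
 124, 123, 121, 115, 18, 32, 33, 31, 33, 32, 29, 36, 17, 15, 18, 18, 104, 100, 101, 19, 23, 20, 25, 58, 29]
277 [19, 23, 26, 107, 118, 26, 18, 17, 9, 136, 135, 133, 131, 133, 133, 132, 128, 134, 132, 131, 32, 28, 32, 33, 31, 32, 33, 39, 32, 31, 32, 33, 18, 15, 12, 22, 109, 126, 20, 18, 23, 13, 25, 23, 11]
285 [21, 24, 18, 21, 24, 19, 10, 20, 147, 131, 131, 132, 131, 136, 132, 132, 130, 135, 137, 135, 29, 29, 31, 27, 28, 34, 28, 27, 30, 30, 33, 27, 31, 18, 15, 24, 20, 18, 24, 25, 13, 18, 19, 25, 17]
293 [24, 21, 23, 24, 20, 21, 12, 10, 135, 133, 136, 128, 130, 126, 132, 128, 132, 131, 133, 138, 30, 30, 28, 26, 29, 33, 28, 28, 30, 32, 27, 27, 28, 13, 16, 25, 25, 17, 17, 27, 21, 24, 23, 24, 17]
```

>>> drive_tool --plan '[{"x":0,"y":0.01,"z":0.1,"ax":0,"ay":0,"az":0,"hand":40},{"x":0,"y":0.01,"z":0.17,"ax":0,"ay":0,"az":0,"hand":30},{"x":0,"y":0.01,"z":0.17,"ax":0,"ay":0,"az":0,"hand":15},{"x":0,"y":0.01,"z":0.17,"ax":0,"ay":0,"az":0,"hand":15},{"x":0,"y":0.01,"z":0.17,"ax":0,"ay":0,"az":0,"hand":15},{"x":0,"y":0.01,"z":0.17,"ax":0,"ay":0,"az":0,"hand":15},{"x":0,"y":0.01,"z":0.17,"ax":0,"ay":0,"az":0,"hand":15}]' --grip_force 40

```text
clock: 12.9
eef_pos: [494.2, -191.8, 126.5]
tcp_rot: [-3.141, 0.0, 3.142]
contact_force: [-0.7, -4.9, -2.0]
opening: 0.233
grasp_force: 39.2
```

Run:
```python
from h import *
s=monitor.sense(); print(s["clock"],s["eef_pos"],s["opening"],s["grasp_force"],s["contact_force"])
S=imaging.camera_info("scene"); im=imaging.grab_frame("scene")[:,:,::-1]
hsv=cv2.cvtColor(im,cv2.COLOR_BGR2HSV); m=cv2.inRange(hsv,(0,120,60),(8,255,255)); k,l,st,c=cv2.connectedComponentsWithStats(m)
for i in range(1,k):
    if st[i,4]>5: print("red",st[i],c[i])
for z in(180,145,125): 
    q=np.array(S["mtx"])@(np.array(S["R"])@np.array([494,-192,z.__float__()])+S["t"]); print(z,q[:2]/q[2])
# knob track: shift from now for given gate angle (shaker +y dir ~ (1,.019))
H=np.array([419.2,-283.5]); k0=np.array([494.2,-192.3]); L=np.linalg.norm(k0-H); a0=np.arctan2(*(k0-H)[::-1]); print("L",L,"a0",a0)
for th in np.r_[0:0.96:0.08,0.90,0.92,0.94,0.95]:
    d=H+L*np.array([np.cos(a0-th),np.sin(a0-th)])-k0; print(round(th,2),"x",round(-d[0]/50,3),"y",round(d[1]/50,3))
```

```text
12.9 [ 494.19157388 -191.75932499  126.46803623] 0.23294378210489886 39.21880781650543 [-0.71732633 -4.93412267 -1.95818271]
red [140 162   6   1   6] [142.5 162. ]
red [294 196   7  14  57] [296.63157895 202.96491228]
180 [298.47342955 197.8651345 ]
145 [297.88780075 208.66834468]
125 [297.55837396 214.7453458 ]
L 118.07810974096765 a0 0.8825641396692963
0.0 x -0.0 y 0.0
0.08 x -0.141 y -0.126
0.16 x -0.271 y -0.262
0.24 x -0.391 y -0.409
0.32 x -0.498 y -0.564
0.4 x -0.592 y -0.728
0.48 x -0.673 y -0.899
0.56 x -0.74 y -1.075
0.64 x -0.792 y -1.257
0.72 x -0.83 y -1.442
0.8 x -0.854 y -1.629
0.88 x -0.862 y -1.818
0.9 x -0.861 y -1.865
0.92 x -0.86 y -1.912
0.94 x -0.858 y -1.96
0.95 x -0.856 y -1.983
```

>>> drive_tool --plan '[{"x":-0.1,"y":-0.09,"z":0,"ax":0,"ay":0,"az":0,"hand":15},{"x":-0.2,"y":-0.19,"z":0,"ax":0,"ay":0,"az":0,"hand":15},{"x":-0.38,"y":-0.4,"z":0,"ax":0,"ay":0,"az":0,"hand":15},{"x":-0.53,"y":-0.63,"z":0,"ax":0,"ay":0,"az":0,"hand":15},{"x":-0.655,"y":-0.88,"z":0,"ax":0,"ay":0,"az":0,"hand":15},{"x":-0.75,"y":-1.135,"z":0,"ax":0,"ay":0,"az":0,"hand":15},{"x":-0.81,"y":-1.4,"z":0,"ax":0,"ay":0,"az":0,"hand":15},{"x":-0.81,"y":-1.4,"z":0,"ax":0,"ay":0,"az":0,"hand":15}]'

```text
clock: 13.75
eef_pos: [534.3, -261.9, 125.8]
tcp_rot: [3.14, -0.002, 3.14]
contact_force: [-5.4, 4.4, 1.7]
opening: 0.238
grasp_force: 39.7
```

>>> drive_tool --plan '[{"x":0,"y":-0.15,"z":0,"ax":0,"ay":0,"az":0,"hand":15},{"x":0,"y":-0.3,"z":0,"ax":0,"ay":0,"az":0,"hand":15},{"x":0,"y":-0.45,"z":0,"ax":0,"ay":0,"az":0,"hand":15},{"x":0,"y":-0.45,"z":0,"ax":0,"ay":0,"az":0,"hand":15},{"x":0,"y":-0.45,"z":0,"ax":0,"ay":0,"az":0,"hand":15}]'

```text
clock: 14.25
eef_pos: [535.4, -283.0, 125.9]
tcp_rot: [3.139, 0.0, 3.14]
contact_force: [1.6, 5.8, -2.4]
opening: 0.233
grasp_force: 39.3
```

Run:
```python
from h import *
s=monitor.sense(); print(s["clock"],s["eef_pos"],s["opening"],s["grasp_force"],s["contact_force"])
S=imaging.camera_info("scene"); im=imaging.grab_frame("scene")[:,:,::-1]; cv2.imwrite("pics/s9.png",im)
hsv=cv2.cvtColor(im,cv2.COLOR_BGR2HSV)
for n,lo,hi in(("red",(0,120,60),(8,255,255)),("yel",(22,130,100),(34,255,255)),("blue",(100,120,60),(118,255,255))):
    m=cv2.inRange(hsv,lo,hi); k,l,st,c=cv2.connectedComponentsWithStats(m)
    for i in range(1,k):
        if st[i,4]>8 and 280<c[i][0]<370: print(n,st[i],c[i].round(1))
for p in([534,-284,180],[534,-284,145],[534,-284,115],[420,-281,115]):
    q=np.array(S["mtx"])@(np.array(S["R"])@np.array(p,float)+S["t"]); print(p,q[:2]/q[2])
```

```text
14.25 [ 535.35994038 -282.9572788   125.85547375] 0.23261471844033615 39.334232211112976 [ 1.61941748  5.77586805 -2.40291157]
red [329 201   6  13  52] [331. 207.]
blue [312 226  13  10  53] [317.2 230.4]
[534, -284, 180] [332.78881256 202.92196543]
[534, -284, 145] [331.84068644 213.90692276]
[534, -284, 115] [331.04326076 223.14586993]
[420, -281, 115] [306.87430409 236.86794144]
```

>>> drive_tool --plan '[{"x":0,"y":-0.04,"z":0,"ax":0,"ay":0,"az":0,"hand":15},{"x":0,"y":-0.08,"z":0,"ax":0,"ay":0,"az":0,"hand":15},{"x":0,"y":-0.08,"z":0,"ax":0,"ay":0,"az":0,"hand":15},{"x":0,"y":-0.08,"z":0,"ax":0,"ay":0,"az":0,"hand":15}]'

```text
clock: 14.7
eef_pos: [535.3, -286.6, 125.8]
tcp_rot: [3.139, 0.0, 3.141]
contact_force: [1.0, 5.7, -2.9]
opening: 0.239
grasp_force: 39.3
```

Now about θ≈0.935 with no stop contact. Pushing the bolt down.

>>> drive_tool --plan '[{"x":0,"y":0,"z":0.06,"ax":0,"ay":0,"az":0,"hand":15},{"x":0,"y":0,"z":0.12,"ax":0,"ay":0,"az":0,"hand":15},{"x":0,"y":0,"z":0.18,"ax":0,"ay":0,"az":0,"hand":15},{"x":0,"y":0,"z":0.24,"ax":0,"ay":0,"az":0,"hand":15},{"x":0,"y":0,"z":0.24,"ax":0,"ay":0,"az":0,"hand":15}]'

```text
clock: 15.2
eef_pos: [535.3, -286.7, 114.0]
tcp_rot: [3.139, 0.0, 3.141]
contact_force: [1.5, 6.3, -1.1]
opening: 0.237
grasp_force: 39.4
```

>>> drive_tool --plan '[{"x":0,"y":0,"z":0.05,"ax":0,"ay":0,"az":0,"hand":15},{"x":0,"y":0,"z":0.1,"ax":0,"ay":0,"az":0,"hand":15},{"x":0,"y":0,"z":0.13,"ax":0,"ay":0,"az":0,"hand":15},{"x":0,"y":0,"z":0.15,"ax":0,"ay":0,"az":0,"hand":15},{"x":0,"y":0,"z":0.15,"ax":0,"ay":0,"az":0,"hand":15}]'

```text
clock: 15.7
eef_pos: [535.8, -287.3, 108.2]
tcp_rot: [3.141, 0.001, 3.141]
contact_force: [-2.8, 6.3, 12.1]
opening: 0.242
grasp_force: 40.7
```

Run:
```python
from h import *
s=monitor.sense(); print(s["eef_pos"],s["contact_force"],s["wrist_torque"])
im=imaging.grab_frame("scene")[:,:,::-1]; hsv=cv2.cvtColor(im,cv2.COLOR_BGR2HSV)
m=cv2.inRange(hsv,(0,120,60),(8,255,255)); k,l,st,c=cv2.connectedComponentsWithStats(m)
for i in range(1,k):
    if st[i,4]>8 and 280<c[i][0]<370: print(st[i],c[i].round(1))
```

```text
[ 535.7734462  -287.32436846  108.18048604] [-2.76625842  6.32604281 12.13754326] [1.21672443 0.6043609  0.00147985]
[329 207   6   7  32] [331.3 210.2]
```

>>> drive_tool --plan '[{"x":0,"y":0,"z":0.02,"ax":0,"ay":0,"az":0,"hand":15},{"x":0,"y":0.04,"z":0.02,"ax":0,"ay":0,"az":0,"hand":15},{"x":0,"y":0.08,"z":0.02,"ax":0,"ay":0,"az":0,"hand":15},{"x":0,"y":0.12,"z":0,"ax":0,"ay":0,"az":0,"hand":15},{"x":0,"y":0.14,"z":0,"ax":0,"ay":0,"az":0,"hand":15},{"x":0,"y":0.14,"z":0,"ax":0,"ay":0,"az":0,"hand":15}]'

```text
clock: 16.35
eef_pos: [535.9, -280.3, 108.2]
tcp_rot: [3.141, 0.002, 3.141]
contact_force: [-2.9, 6.1, 11.8]
opening: 0.239
grasp_force: 40.7
```

>>> drive_tool --plan '[{"x":0,"y":0.03,"z":0,"ax":0,"ay":0,"az":0,"hand":15},{"x":0,"y":0.06,"z":0,"ax":0,"ay":0,"az":0,"hand":15},{"x":0,"y":0.08,"z":0,"ax":0,"ay":0,"az":0,"hand":15},{"x":0,"y":0.08,"z":0,"ax":0,"ay":0,"az":0,"hand":15}]'

```text
clock: 16.75
eef_pos: [536.0, -279.2, 108.3]
tcp_rot: [-3.138, 0.003, -3.141]
contact_force: [-5.1, -6.5, 7.4]
opening: 0.242
grasp_force: 40.4
```

The force has reversed at y = -279, where the bolt should meet the lip, so the bolt is resting behind it. Releasing.

>>> drive_tool --plan '[{"x":0,"y":-0.02,"z":0,"ax":0,"ay":0,"az":0,"hand":22},{"x":0,"y":-0.02,"z":0,"ax":0,"ay":0,"az":0,"hand":30},{"x":0,"y":-0.02,"z":0,"ax":0,"ay":0,"az":0,"hand":40},{"x":0,"y":-0.02,"z":0,"ax":0,"ay":0,"az":0,"hand":46},{"x":0,"y":-0.02,"z":0,"ax":0,"ay":0,"az":0,"hand":46},{"x":0,"y":-0.02,"z":0,"ax":0,"ay":0,"az":0,"hand":46}]'

```text
clock: 17.35
eef_pos: [534.7, -277.7, 106.8]
tcp_rot: [3.141, -0.0, 3.142]
contact_force: [-0.1, -0.2, -0.5]
opening: 0.541
grasp_force: 0.0
```

>>> drive_tool --plan '[{"x":0,"y":0,"z":-0.3,"ax":0,"ay":0,"az":0,"hand":46},{"x":0,"y":0,"z":-0.8,"ax":0,"ay":0,"az":0,"hand":46},{"x":0,"y":0,"z":-1.5,"ax":0,"ay":0,"az":0,"hand":46},{"x":0,"y":0,"z":-2.2,"ax":0,"ay":0,"az":0,"hand":46},{"x":0,"y":0,"z":-2.9,"ax":0,"ay":0,"az":0,"hand":46},{"x":0,"y":0,"z":-3.4,"ax":0,"ay":0,"az":0,"hand":46},{"x":0,"y":0,"z":-3.4,"ax":0,"ay":0,"az":0,"hand":46},{"x":0,"y":0,"z":-3.4,"ax":0,"ay":0,"az":0,"hand":46}]'

```text
clock: 18.15
eef_pos: [534.8, -277.9, 278.0]
tcp_rot: [-3.141, 0.002, 3.141]
contact_force: [-0.6, 0.3, -1.0]
opening: 0.539
grasp_force: 0.0
```

Run:
```python
from h import *
s=monitor.sense(); print(s["clock"],s["eef_pos"],s["opening"],s["contact_force"])
for rep in range(2):
    im=imaging.grab_frame("scene")[:,:,::-1]; hsv=cv2.cvtColor(im,cv2.COLOR_BGR2HSV)
    for n,lo,hi in(("red",(0,120,60),(8,255,255)),("blue",(100,120,60),(118,255,255))):
        m=cv2.inRange(hsv,lo,hi); k,l,st,c=cv2.connectedComponentsWithStats(m)
        for i in range(1,k):
            if st[i,4]>8 and 280<c[i][0]<370: print(n,st[i],c[i].round(1))
S=imaging.camera_info("scene")
def ps(p): q=np.array(S["mtx"])@(np.array(S["R"])@np.array(p,float)+S["t"]); return (q[:2]/q[2]).round(1)
print("cap exp",ps((478.5,-330,176)),"base",ps((478.5,-330,90)),"knob",ps((535,-279,162)),ps((535,-279,127)))
w=cv2.imwrite("pics/end.png",im)
ci=imaging.camera_info("wrist"); wi=imaging.grab_frame("wrist")[:,:,::-1]; h2=cv2.cvtColor(wi,cv2.COLOR_BGR2HSV)
K,R,t=[np.array(ci[k],float) for k in("mtx","R","t")]
def proj(X):
    c=R@np.array(X,float)+t; n=np.hypot(c[0],c[1]); q=c[:2]/n*np.arctan2(n,c[2])
    return np.round((K[0,0]*q[0]+K[0,2],K[1,1]*q[1]+K[1,2]),1)
print("knobtop dn/up",proj((535,-279,162)),proj((535,-279,180)),"cap",proj((478.5,-330,176)))
m=cv2.inRange(h2,(0,150,60),(8,255,255));k,l,st,c=cv2.connectedComponentsWithStats(m);print([ (st[i],c[i]) for i in range(1,k) if st[i,4]>100])
m=cv2.inRange(h2,(0,0,235),(180,30,255));u,v=proj((478.5,-330,176)).astype(int)
k,l,st,c=cv2.connectedComponentsWithStats(m[v-25:v+25,u-25:u+25]);print("capblob",[(st[i]+[u-25,v-25,0,0,0],c[i]+[u-25,v-25]) for i in range(1,k) if st[i,4]>100])
```

```text
18.15 [ 534.80834444 -277.94694857  278.02573002] 0.5389732689652492 [-0.62369797  0.32710003 -1.00161432]
red [328 208   7  10  42] [330.6 211. ]
blue [301  76  26  19 320] [312.8  84.9]
blue [311 225  14  10  68] [317.  229.3]
red [328 208   7  10  42] [330.6 211. ]
blue [301  76  26  19 319] [312.7  84.8]
blue [311 225  14  10  68] [317.  229.3]
cap exp [335.6 215.6] base [333.1 243.2] knob [331. 208.] [330.1 218.8]
knobtop dn/up [248.1 177.2] [248.  182.1] cap [194.3 124.2]
[(array([238, 162,  21,  27, 427], dtype=int32), array([248.01405152, 175.40749415]))]
capblob [(array([179, 108,  40,  35, 949]), array([197.97049526, 125.59325606]))]
```

```bash
python3 -c "
from rig import r
print(r.sign_off())"
```

```text
the job is handed in; nothing more can be done
None
```

The bottle stands in the bay, the gate is latched shut with the bolt down, the arm is clear, and I handed the job in at about 18 s on the robot's clock; the verdict was not shown to me.

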